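# Prime a reagent pack on the hidden pin

## Task

Take the brown reagent pack with the yellow caps out of the rack and bring it, upright and lengthwise, onto the blue sprung pad of the priming station, working it along the pad until the pocket in its underside drops over the brass locating pin hidden beneath it. Then press the pack down until the pad is fully depressed, and finish while still holding it pressed down there; do not let go. Leave the other packs and everything else where they are.

Things in the scene. Friction and masses are not known exactly. Their poses are not given: they have to be found in the camera images.
- pack_yellow: brown plastic reagent pack with two YELLOW caps (80 long along its x, 34 wide along its y; body 62 high, 78 high over the caps; about 220 g). Origin: centre of the underside; z up; a half turn looks the same. Caps 24 in diameter, centred at x = -26 and +26; the plain flanks (normal to y) can be gripped anywhere below 62. Starts upright in one of the rack's three bays.
- pocket (a point): mouth of the pocket in the middle of the yellow-capped pack's underside (at the pack's origin, axes as the pack's), hidden from above: a rectangular opening 14 along x by 21 along y, 20 deep, slightly chamfered. It goes over the station's pin.
- pack_red: same brown pack with RED caps (80 long along its x, 34 wide along its y; body 62 high, 78 high over the caps; about 220 g). Origin: centre of the underside. Stays in its bay of the rack.
- pack_white: same brown pack with WHITE caps (80 long along its x, 34 wide along its y; body 62 high, 78 high over the caps; about 220 g). Origin: centre of the underside. Stays in its bay of the rack.
- rack: fixed grey open tray 120 (x) by 282 (y) by 18 high with three bays side by side along y, 92 apart, floor 4 above the table; the packs stand one in each bay, lengthwise along the tray's x (within 0.1 rad). Origin: centre of the underside. May stand left or right of the station.
- station: fixed white priming station. Origin: on the table, under the middle of the pad; x along the pad's length, y across it, z up. Housing 180 by 100, 34 high; a grey reader block (90 wide, top 70 above the table) stands at x = +70 to +95. In the middle is a blue sprung pad, 120 (x) by 50 (y), with a brass pin through it.
- slot_mid (a point): middle of the dark slot on the pad's centreline, at the height of the pin's top (53 above the table; axes as the station's). The fixed brass pin, 10 in diameter, top edge rounded, stands in the slot anywhere from x = -12 to +12, differing from run to run: it has no reading; see it from above before the pack covers it, or find it by feel.
- pad_top (a point): centre of the blue pad's upper face, 45 above the table at rest, 8 below the pin's top; moves down with the pad. A pack not aligned with the pin stands on the pin's top, underside 53 above the table; once dropped on, its underside is at 45, and at 38 with the pad fully down.
- pad (a joint): how far the blue pad is pressed down, in m: 0 at rest, 0.007 fully depressed. It springs back: about 7 N starts it and about 13 N holds it fully down; a pack's own weight does not move it.
- cap_bin: loose white open bin 90 by 150 by 55 high with a few caps in it, beyond the work area. Origin: centre of the underside. Leave alone.
- trough: loose white narrow open trough 60 by 200 by 60 high, beyond the work area. Origin: centre of the underside. Leave alone.
- disc_cover: loose white disc, 130 in diameter, 12 thick, with a bow handle 58 high. Origin: centre of the underside. Leave alone.
- wash_bottle: loose white bottle with a blue cap, 60 in diameter, 130 high, at the robot's left. Origin: centre of the underside. Leave alone.

How it is judged:
On the way, in this order (a step that is already met when the one before it is completed fails the run):
1. the yellow-capped pack is lifted upright out of the rack (height (world z) of pack_yellow above 0.045 m and angle between pack_yellow's own z axis and vertical below 0.35 rad), for 0.1 s.
2. the pack has dropped over the pin (its underside at least 3 mm below the pin's top), over the middle of the pad (x of pack_yellow in the frame of station between -0.028 and 0.028 m and y of pack_yellow in the frame of station between -0.01 and 0.01 m and z of pack_yellow in the frame of station below 0.05 m and angle between pack_yellow's own z axis and vertical below 0.12 rad), for 0.05 s.
At the end, for the whole second after the job is handed in: The yellow-capped pack is on the pin (within 28 mm of the pad's middle along it, 10 mm across, 0.26 rad in yaw, tilt under 0.10 rad, underside under 41.2 mm above the table), the pad is pressed at least 6 of its 7 mm, and the fingers still hold the pack, at rest (x of pack_yellow in the frame of station between -0.028 and 0.028 m and y of pack_yellow in the frame of station between -0.01 and 0.01 m and value of joint pad above 0.006 m and z of pack_yellow in the frame of station below 0.0412 m and angle between pack_yellow's own z axis and vertical below 0.1 rad and angle between the x axis of pack_yellow and the x axis of station, either way round below 0.26 rad and contact force between the fingers and pack_yellow above 1 N and linear speed of pack_yellow below 0.02 m/s); the arm keeps its last pose, push and grip.
It fails at once if another pack is shifted by more than 20 mm or tipped (distance of any of pack_red, pack_white from where it was at the start of the episode above 0.02 m or angle between any of pack_red, pack_white's own z axis and vertical above 0.3 rad).
It fails at once if a bystander is moved by more than 30 mm or tipped (distance of any of cap_bin, trough, disc_cover, wash_bottle from where it was at the start of the episode above 0.03 m or angle between any of cap_bin, trough, disc_cover, wash_bottle's own z axis and vertical above 0.3 rad).
It also fails if it takes over 56 s, if anything falls off the work surface, if the arm or the gripper's body presses on something with over 40 N, if the wrist force passes 120 N, or if a joint passes its speed limit or range.

## Robot

A 6-joint arm with a two-finger parallel gripper is mounted at the origin on the work surface. World frame = base frame: x ahead of the robot, y to its left, z up, the work surface at z = 0. Lengths are in m, angles in rad, forces in N, time in s.
With the tool pointing down it reaches from about 0.35 to 0.775 m from the base axis. Payload 7.3 kg.
Tool frame: the origin (TCP) lies at the very end of the fingers, on their centre line; the grasp point (between the pads) lies 19 mm behind it; z points along the fingers, y is the direction in which the jaws open and shut (so a half turn about z gives the same grasp; the last joint's range is limited). The gripper opens to 92 mm and grips with 3 to 60 N. Pads are 19 mm wide; open, the fingers measure 130 mm over their backs; the gripper's body (75 mm by 190 mm) begins 47 mm behind the grasp point.
Start: joints at [1.029, 0.342, 1.524, -0, 1.275, -0.146], TCP at [0.202, 0.484, 0.227] pointing down, gripper open.
Joint ranges: [-2.53, 2.53], [-0.77, 2.02], [0.04, 2.7], [-1, 4.14], [0.28, 2.66], [-3.11, 3.11]. Speed limits (rad/s): [2.57, 2.57, 3.14, 3.14, 3.14, 3.14].

## Interface

Orientations are given as [roll, pitch, yaw] about the fixed x, y, z axes, in that order (R = Rz(yaw) Ry(pitch) Rx(roll)).
In Python, from cell import monitor, eyes, order gives the robot as it stands. The module is installed in compiled form; this text tells all that it offers.
- The arm moves only by the tool carry_out, never from a script. Its argument "targets" is a list of rows, each a list of 2 entries, a list of its own where there are three numbers: the shift along the tool's x, y, z in m, then the turn about the tool's z in rad. In form: [[[dx, dy, dz], twist], ...]. A call has 1 to 10 rows; each row shifts and turns the pose as measured when the row begins, along the tool's axes as they then stand; what a row does not reach is not made up. A row lasts 1/8 s, in which the tool goes at most 62.5 mm and 10.7 degrees, less where a joint would pass 70% of its speed; a pose out of reach is approached as far as the arm can. A call is refused whole if a number of a shift passes 0.0625 or a number of a turn 0.188, either way. A call with a gripper value outside its range is refused whole. "fingers" is the closure, from 0 (fully open) to 1 (shut), set as the call begins (left out, the last holds). The fingers move at their own pace and stop on an object; "grip_force" is the grip in N (left out, the last holds). Time passes only in rows, so rows that do not move let the fingers close. It gives the time, the measured TCP pose, the force and the opening at its end, in the units of the state.
- monitor.observe(): the state, without advancing time (a new reading comes with each control period).
- eyes.read_camera(name): name is "side" or "top" or "wrist"; returns the picture (400x640x3 uint8, red, green, blue); there is no depth.
- eyes.camera_info(name): a dict with "K" (3x3 intrinsics, pixels), "rvec" (rotation vector, rad) and "tvec" (3), from world to camera coordinates, as OpenCV has them. Camera axes: x right, y down, z forward; pixel columns grow to the right and rows downward; lengths in m; the calibration is good to about 2 mm. A picture is of the moment at which its call begins: read the wrist's pose just before it. camera_info takes no time and is no camera call; for the wrist camera it gives the pose at the moment of the call.
- order.hand_in(): hands the job in, once; it reports no verdict.
The state is a dict: "time": time; "qpos": joint angles; "qvel": joint speeds; "joint_efforts": joint torques, N m; "tool_pos": TCP position; "tool_rot": TCP orientation; "contact_force": force on the tool from outside, world axes, zero at the start; "torque": the same for the moment, N m; "opening": finger opening in m.
Only numpy, scipy, OpenCV 4.12 (cv2) and the standard library are available. Lean on these libraries where they do the work, as an engineer would, in place of code of your own. Each camera call takes 0.05 s, during which the arm holds its last target.

## Working session

There is one attempt and no reset: what is moved stays moved. The work goes in short steps, Python scripts to look and compute and a tool call to move; the robot and the scene stay as the last step left them, time stands still between calls to the robot, and variables do not carry over. Pictures are saved under pics/ and viewed, and the job is handed in when it is done.

Besides the shell and the picture viewer there is one more tool, called after "Request:" by a JSON object that holds its "fn" and its "kwargs", one argument or row to a line. carry_out: Moves the arm, as the interface text tells. Its arguments: {"type":"object","properties":{"targets":{"type":"array","items":{"type":"array"}},"fingers":{"type":"number"},"grip_force":{"type":"number"}},"required":["targets"]}

```bash
mkdir -p pics; ls; cat > h.py <<'E'
import numpy as np, cv2
from cell import monitor, eyes, order
def snap(n,f):
    im=eyes.read_camera(n); cv2.imwrite('pics/'+f,cv2.cvtColor(im,cv2.COLOR_RGB2BGR)); return im
def ray(ci,u,v,z):
    K=np.array(ci["K"]);R,_=cv2.Rodrigues(np.array(ci["rvec"],float));t=np.array(ci["tvec"],float).ravel()
    c=-R.T@t; d=R.T@np.linalg.inv(K)@np.array([u,v,1.]); return c+d*(z-c[2])/d[2]
def proj(ci,P):
    return cv2.projectPoints(np.array(P,float).reshape(-1,3),np.array(ci["rvec"],float),np.array(ci["tvec"],float),np.array(ci["K"],float),None)[0].reshape(-1,2)
E
python3 - <<'E'
from h import *
np.set_printoptions(precision=4,suppress=True)
print(monitor.observe())
for n in("top","side","wrist"):
    snap(n,n+"0.png"); ci=eyes.camera_info(n); R=cv2.Rodrigues(np.array(ci["rvec"],float))[0]; print(n,np.array(ci["K"])[0,0],-R.T@np.array(ci["tvec"]).ravel())
E
```

```text
pics
{'time': 0.0, 'qpos': array([ 1.029 ,  0.3427,  1.525 ,  0.    ,  1.2754, -0.146 ]), 'qvel': array([ 0.0006, -0.0017,  0.0004,  0.0003, -0.0008,  0.0001]), 'joint_efforts': array([  0.0023, -43.1234, -24.4223,   0.072 ,   0.0558,  -0.0001]), 'tool_pos': array([0.2022, 0.4841, 0.2261]), 'tool_rot': array([-3.1401, -0.0002,  2.7458]), 'contact_force': array([-0.2182,  0.3487,  0.2123]), 'torque': array([-0.0037,  0.0316,  0.0352]), 'opening': 0.09208595449581358}
top 370.4138618095988 [0.5057 0.1243 1.0944]
side 381.7781806977607 [0.4924 0.8513 0.8146]
wrist 315.0361525498082 [0.1353 0.5136 0.3842]
```

View pics/top0.png

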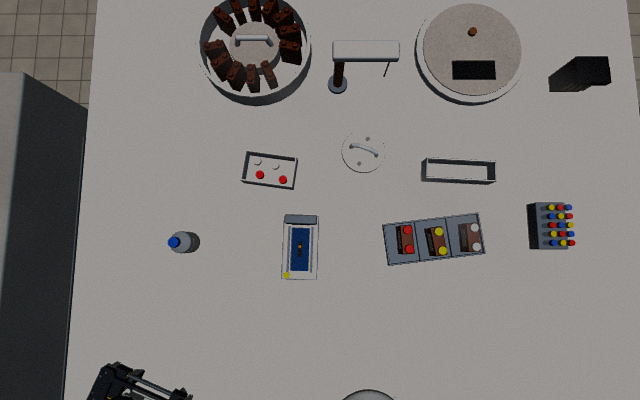

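View pics/side0.png

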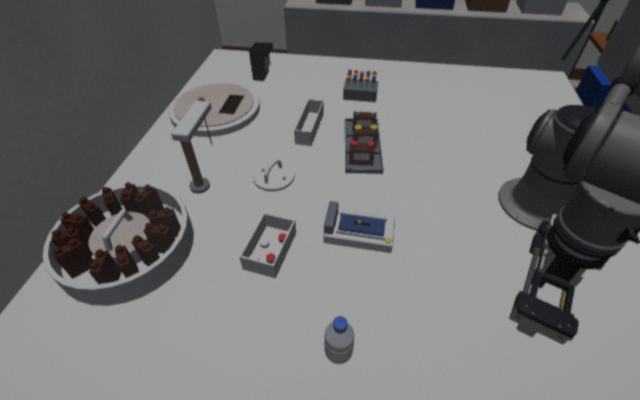

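View pics/wrist0.png

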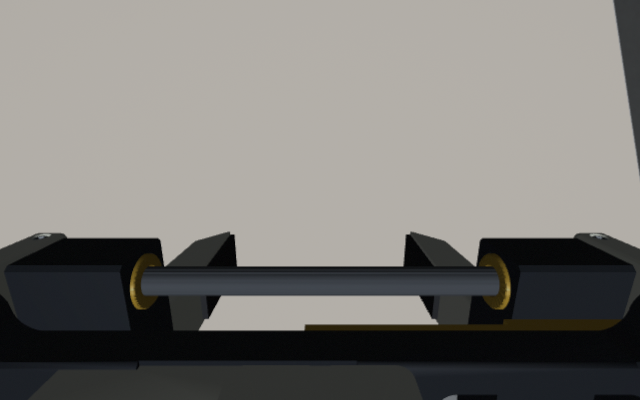

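The top view shows the station at about (300,247), with the pin dark in the blue pad. The yellow-capped pack is in the middle bay at about (435,240), with caps near (438,231) and (440,255). Next I'll measure these.

```bash
python3 - <<'E'
from h import *
np.set_printoptions(precision=4,suppress=True)
im=cv2.cvtColor(cv2.imread('pics/top0.png'),cv2.COLOR_BGR2RGB); ci=eyes.camera_info("top")
hsv=cv2.cvtColor(im,cv2.COLOR_RGB2HSV)
def blobs(m,mn=8):
    n,l,s,c=cv2.connectedComponentsWithStats(m.astype(np.uint8)); return [(s[i,4],c[i]) for i in range(1,n) if s[i,4]>=mn]
H,S,V=[hsv[...,i].astype(int) for i in range(3)]
for nm,m,z in(("yellow",(H>22)&(H<35)&(S>150)&(V>90),.082),("red",((H<5)|(H>174))&(S>180)&(V>110),.082),("blue",(H>100)&(H<125)&(S>150)&(V>50),.045)):
    for a,c in blobs(m): print(nm,a,c,ray(ci,*c,z))
m=((H>100)&(H<125)&(S>150)&(V>50)); m[:,:270]=0; m[:,330:]=0
ys,xs=np.nonzero(m); print(cv2.minAreaRect(np.c_[xs,ys].astype(np.float32)))
b=cv2.boxPoints(cv2.minAreaRect(np.c_[xs,ys].astype(np.float32)))
for p in b: print(p,ray(ci,*p,.045))
crop=cv2.resize(cv2.imread('pics/top0.png')[200:290,270:330],None,fx=6,fy=6,interpolation=cv2.INTER_CUBIC);cv2.imwrite('pics/c1.png',crop)
crop=cv2.resize(cv2.imread('pics/top0.png')[200:280,375:495],None,fx=6,fy=6,interpolation=cv2.INTER_CUBIC);cv2.imwrite('pics/c2.png',crop)
E
```

```text
yellow 27 [551.2963 206.7778] [ 0.6081 -0.5011  0.082 ]
yellow 26 [560.6538 215.6538] [ 0.5837 -0.5247  0.082 ]
yellow 28 [570.3214 224.5   ] [ 0.5595 -0.549   0.082 ]
yellow 54 [438.4815 231.2778] [ 0.5415 -0.189   0.082 ]
yellow 29 [553.4138 233.4483] [ 0.5353 -0.501   0.082 ]
yellow 27 [563.1111 242.4815] [ 0.5109 -0.5253  0.082 ]
yellow 58 [442.431  250.1207] [ 0.4908 -0.1976  0.082 ]
yellow 29 [285.7241 274.5862] [0.4262 0.2254 0.082 ]
red 42 [259.0714 174.0476] [0.7005 0.3027 0.082 ]
red 43 [282.2791 179.0698] [0.6863 0.238  0.082 ]
red 22 [559.9091 206.9091] [ 0.6077 -0.5247  0.082 ]
red 23 [569.6087 215.7826] [ 0.5833 -0.5491  0.082 ]
red 27 [552.5556 224.5926] [ 0.5593 -0.5006  0.082 ]
red 52 [407.3654 229.4808] [ 0.5465 -0.1045  0.082 ]
red 24 [562.2083 233.25  ] [ 0.5358 -0.5249  0.082 ]
red 24 [571.9167 242.5   ] [ 0.5108 -0.5491  0.082 ]
red 53 [409.3019 248.5283] [ 0.4951 -0.1082  0.082 ]
blue 24 [568.7083 206.9583] [ 0.6113 -0.5734  0.045 ]
blue 28 [551.6429 215.6429] [ 0.5866 -0.5229  0.045 ]
blue 30 [561.3667 224.6333] [ 0.5612 -0.5483  0.045 ]
blue 653 [299.6998 249.4058] [0.4926 0.1907 0.045 ]
blue 25 [570.96 233.4 ] [ 0.5365 -0.5732  0.045 ]
blue 89 [172.8652 241.618 ] [0.5147 0.5479 0.045 ]
blue 31 [553.9355 242.4516] [ 0.5112 -0.5233  0.045 ]
((299.5, 249.0), (42.0, 17.0), 90.0)
[291. 228.] [0.5525 0.2157 0.045 ]
[308. 228.] [0.5525 0.1676 0.045 ]
[308. 270.] [0.4358 0.1672 0.045 ]
[291. 270.] [0.4358 0.2145 0.045 ]
```

View pics/c1.png

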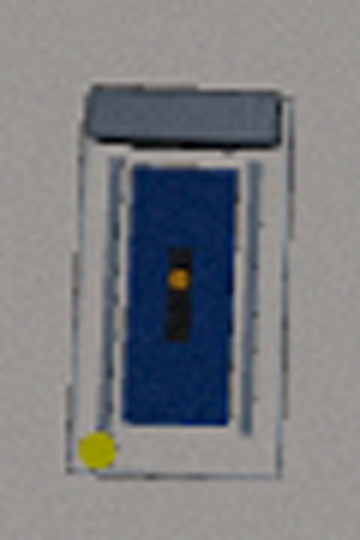

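View pics/c2.png

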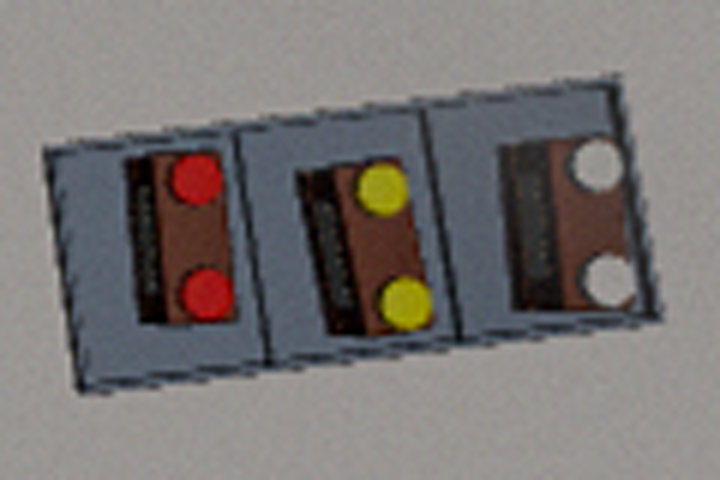

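```bash
cat >> h.py <<'E'
def st(): 
    s=monitor.observe(); print('t',round(s['time'],3),'pos',np.round(s['tool_pos'],4),'rot',np.round(s['tool_rot'],4),'F',np.round(s['contact_force'],2),'op',round(s['opening'],4)); return s
def plan(target,yaw,n):
    s=monitor.observe(); p=np.array(s['tool_pos']);y=s['tool_rot'][2]
    d=(np.array(target)-p); dy=(yaw-y+np.pi)%(2*np.pi)-np.pi
    for i in range(n):
        a=y+dy*i/n; c,sn=np.cos(a),np.sin(a)
        v=[c*d[0]+sn*d[1], sn*d[0]-c*d[1], -d[2]]
        print([[round(float(x/n),4) for x in v],round(dy/n,3)])
E
python3 - <<'E'
from h import *
np.set_printoptions(precision=4,suppress=True)
s=st(); ci=eyes.camera_info("wrist"); R=cv2.Rodrigues(np.array(ci["rvec"],float))[0]; print("cam axes rows",R)
ct=eyes.camera_info("top")
im=cv2.cvtColor(cv2.imread('pics/top0.png'),cv2.COLOR_BGR2HSV).astype(int); H,S,V=im[...,0],im[...,1],im[...,2]
m=((H>100)&(H<125)&(S>150)&(V>50)); m[:,:270]=0; m[:,330:]=0
m=cv2.morphologyEx(m.astype(np.uint8),cv2.MORPH_CLOSE,np.ones((9,9)))
ys,xs=np.nonzero(m); P=np.array([ray(ct,x,y,.045)[:2] for x,y in zip(xs,ys)]); c=P.mean(0); w,v=np.linalg.eigh(np.cov((P-c).T)); a=v[:,1]*np.sign(v[0,1]); print("pad c",c,"yaw",np.arctan2(a[1],a[0]),"size",np.sqrt(12*w))
pin=ray(ct,270+179/6-.5,200+278/6-.5,.053)[:2]; print("pin",pin,"along",(pin-c)@a)
plan([.54,.20,.23],3.20,8)
E
```

```text
t 0.15 pos [0.2022 0.4842 0.2262] rot [-3.1405 -0.0001  2.7458] F [ 0.07 -0.45  0.37] op 0.0921
cam axes rows [[ 0.3853  0.9228 -0.001 ]
 [ 0.8897 -0.3712  0.2657]
 [ 0.2448 -0.1033 -0.9641]]
pad c [0.493  0.1909] yaw -0.03246903750620052 size [0.0475 0.1175]
pin [0.5026 0.1913] along 0.009572611171719269
[[-0.0527, -0.0165, -0.0005], np.float64(0.057)]
[[-0.0516, -0.0195, -0.0005], np.float64(0.057)]
[[-0.0504, -0.0224, -0.0005], np.float64(0.057)]
[[-0.0491, -0.0252, -0.0005], np.float64(0.057)]
[[-0.0476, -0.0279, -0.0005], np.float64(0.057)]
[[-0.0459, -0.0306, -0.0005], np.float64(0.057)]
[[-0.0441, -0.0331, -0.0005], np.float64(0.057)]
[[-0.0422, -0.0356, -0.0005], np.float64(0.057)]
```

Request:
{"fn": "carry_out", "kwargs": {
  "targets": [
    [[-0.053, -0.0165, 0], 0.055],
    [[-0.052, -0.0195, 0], 0.055],
    [[-0.05, -0.022, 0], 0.055],
    [[-0.049, -0.025, 0], 0.055],
    [[-0.048, -0.028, 0], 0.055],
    [[-0.046, -0.03, 0], 0.055],
    [[-0.044, -0.033, 0], 0.055],
    [[-0.042, -0.035, 0], 0.055]
  ],
  "fingers": 0.3
}}

```text
time: 1.15
tool_pos: [0.4044, 0.0977, 0.2244]
tool_rot: [-3.14, 0.0, 2.3]
contact_force: [1.2, -0.1, -0.4]
opening: 0.0644
```

```bash
python3 - <<'E'
from h import *
s=st(); snap("wrist","w1.png"); st()
E
```

```text
t 1.15 pos [0.4044 0.0977 0.2244] rot [-3.1396e+00  4.0000e-04  2.2997e+00] F [ 1.21 -0.12 -0.38] op 0.0644
t 1.2 pos [0.4048 0.0922 0.2243] rot [-3.1368e+00  3.0000e-03  2.2940e+00] F [ 2.14 -3.77  0.41] op 0.0642
```

View pics/w1.png

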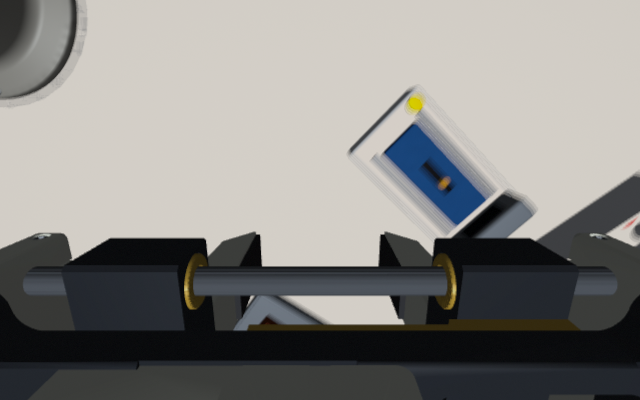

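The twist sign is opposite to world yaw, because tool z points down. This view already shows the pad and the pin, at about (445,183), so I'll take it again now the arm is still.

```bash
sed -i 's|round(dy/n,3)|float(round(-dy/n,3))|' h.py; python3 - <<'E'
from h import *
np.set_printoptions(precision=4,suppress=True)
eyes.read_camera("wrist"); s=st(); ci=eyes.camera_info("wrist"); im=snap("wrist","w2.png"); ci2=eyes.camera_info("wrist"); st()
hsv=cv2.cvtColor(im,cv2.COLOR_RGB2HSV).astype(int); H,S,V=[hsv[...,i] for i in range(3)]
m=((H>100)&(H<125)&(S>150)&(V>50)).astype(np.uint8); m=cv2.morphologyEx(m,cv2.MORPH_CLOSE,np.ones((21,21)))
n,l,q,c=cv2.connectedComponentsWithStats(m); i=1+np.argmax(q[1:,4]); print(q[i])
ys,xs=np.nonzero(l==i)
for cc in (ci,ci2):
    P=np.array([ray(cc,x,y,.045)[:2] for x,y in zip(xs,ys)]); C=P.mean(0); w,v=np.linalg.eigh(np.cov((P-C).T)); a=v[:,1]*np.sign(v[0,1]); print("pad c",C,"yaw",np.arctan2(a[1],a[0]),"size",np.sqrt(12*w))
    g=((H>8)&(H<25)&(S>120)&(V>90)&(l==i)); yy,xx=np.nonzero(g); print(len(yy),xx.mean(),yy.mean()); pin=ray(cc,xx.mean(),yy.mean(),.053)[:2]; print("pin",pin,"along",(pin-C)@a,"across",(pin-C)@np.array([-a[1],a[0]]))
cv2.imwrite('pics/w2c.png',cv2.resize(cv2.imread('pics/w2.png')[70:260,330:560],None,fx=3,fy=3))
plan([.5162,-.1933,.20],3.31,10)
E
```

```text
t 1.25 pos [0.4046 0.0951 0.2244] rot [-3.1382  0.0012  2.2942] F [-1.55  0.11  0.06] op 0.0644
t 1.3 pos [0.4044 0.0973 0.2244] rot [-3.1391  0.0001  2.2963] F [1.43 0.67 0.11] op 0.0646
[ 387  116  106  105 4855]
pad c [0.491  0.1925] yaw -0.030456973452634067 size [0.0482 0.1184]
65 448.67692307692306 176.92307692307693
pin [0.501  0.1921] along 0.010052509184498298 across -5.514569042385102e-05
pad c [0.4907 0.1951] yaw -0.028333457324240294 size [0.0482 0.1185]
65 448.67692307692306 176.92307692307693
pin [0.5007 0.1947] along 0.01006050967884923 across -6.783791117276199e-05
[[-0.0292, -0.0109, 0.0024], -0.101]
[[-0.0279, -0.0138, 0.0024], -0.101]
[[-0.0264, -0.0166, 0.0024], -0.101]
[[-0.0246, -0.0191, 0.0024], -0.101]
[[-0.0225, -0.0215, 0.0024], -0.101]
[[-0.0202, -0.0237, 0.0024], -0.101]
[[-0.0177, -0.0256, 0.0024], -0.101]
[[-0.015, -0.0273, 0.0024], -0.101]
[[-0.0122, -0.0287, 0.0024], -0.101]
[[-0.0092, -0.0297, 0.0024], -0.101]
```

View pics/w2c.png

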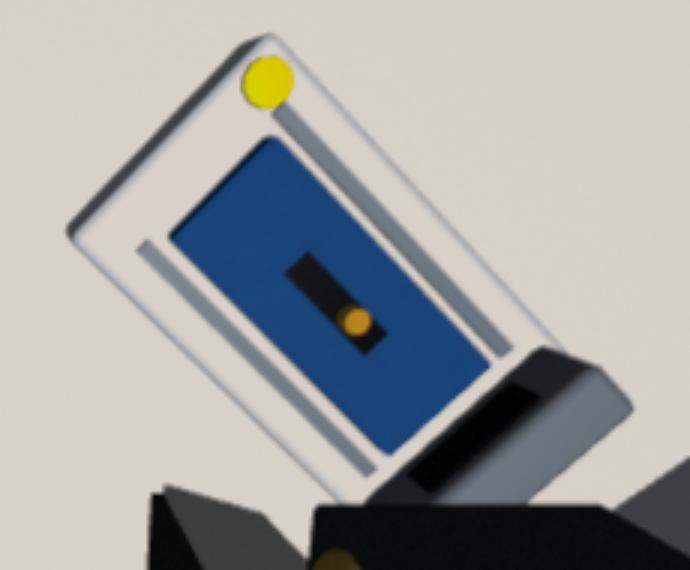

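The pin is at about +10 mm along the pad, and the top view (+9.6) and wrist view (+10.0) agree. World position is about (0.5015, 0.192), station yaw −0.031. Next I'll go over the pack.

Request:
{"fn": "carry_out", "kwargs": {
  "targets": [
    [[-0.029, -0.011, 0], -0.1],
    [[-0.028, -0.014, 0], -0.1],
    [[-0.026, -0.017, 0], -0.1],
    [[-0.025, -0.019, 0], -0.1],
    [[-0.0225, -0.0215, 0.002], -0.1],
    [[-0.02, -0.0235, 0.002], -0.1],
    [[-0.018, -0.0255, 0.002], -0.1],
    [[-0.015, -0.027, 0.002], -0.1],
    [[-0.012, -0.0285, 0.002], -0.1],
    [[-0.009, -0.03, 0.002], -0.1]
  ]
}}

```text
time: 2.55
tool_pos: [0.5256, -0.1857, 0.2102]
tool_rot: [3.137, -0.002, -2.933]
contact_force: [-0.4, -0.3, -0.5]
opening: 0.0643
```

```bash
python3 - <<'E'
from h import *
np.set_printoptions(precision=4,suppress=True)
eyes.read_camera("wrist");eyes.read_camera("wrist"); s=st(); ci=eyes.camera_info("wrist"); im=snap("wrist","w3.png")
hsv=cv2.cvtColor(im,cv2.COLOR_RGB2HSV).astype(int); H,S,V=[hsv[...,i] for i in range(3)]
m=((H>22)&(H<35)&(S>150)&(V>90)).astype(np.uint8)
n,l,q,c=cv2.connectedComponentsWithStats(m)
for i in range(1,n):
    if q[i,4]>60: print(q[i],c[i],ray(ci,*c[i],.082))
plan([.5162,-.1933,.15],3.31,4)
E
```

```text
t 2.65 pos [ 0.5259 -0.1873  0.2096] rot [ 3.1375 -0.0024 -2.9367] F [ 0.23  0.39 -0.16] op 0.0642
[302 142  26  26 529] [314.3743 154.2439] [ 0.4897 -0.1972  0.082 ]
[300 198  26  24 469] [312.5394 209.2154] [ 0.5409 -0.1886  0.082 ]
[[0.0026, -0.0014, 0.0149], 0.009]
[[0.0026, -0.0014, 0.0149], 0.009]
[[0.0025, -0.0014, 0.0149], 0.009]
[[0.0025, -0.0014, 0.0149], 0.009]
```

View pics/w3.png

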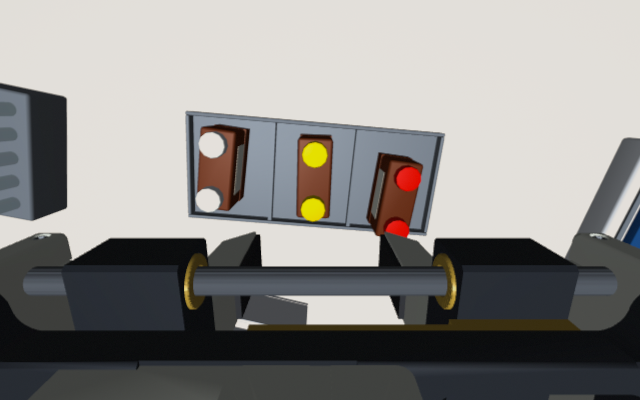

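The caps come out at (0.4897,−0.1972) and (0.5409,−0.1886), the same as in the top view. The pack centre is (0.5153,−0.193) with yaw 0.167, so I'll start down.

Request:
{"fn": "carry_out", "kwargs": {
  "targets": [
    [[0.003, -0.0015, 0.02], 0.01],
    [[0.003, -0.0015, 0.02], 0.01],
    [[0.0025, -0.0015, 0.02], 0.01],
    [[0.0025, -0.001, 0.02], 0.01],
    [[0, 0, 0.015], 0],
    [[0, 0, 0], 0]
  ]
}}

```text
time: 3.45
tool_pos: [0.5152, -0.1825, 0.1128]
tool_rot: [3.133, -0.003, -2.977]
contact_force: [0.5, 0.3, 0.6]
opening: 0.0645
```

```bash
python3 - <<'E'
from h import *
s=st(); plan([.5154,-.193,.027],3.308,5)
E
```

```text
t 3.45 pos [ 0.5152 -0.1825  0.1128] rot [ 3.1332e+00 -3.0000e-03 -2.9774e+00] F [0.46 0.28 0.57] op 0.0645
[[0.0003, -0.0021, 0.0172], -0.0]
[[0.0003, -0.0021, 0.0172], -0.0]
[[0.0003, -0.0021, 0.0172], -0.0]
[[0.0003, -0.0021, 0.0172], -0.0]
[[0.0003, -0.0021, 0.0172], -0.0]
```

Request:
{"fn": "carry_out", "kwargs": {
  "targets": [
    [[0, -0.005, 0], 0],
    [[0, -0.005, 0], 0],
    [[0, 0, 0], 0]
  ]
}}

```text
time: 3.82
tool_pos: [0.5183, -0.193, 0.1146]
tool_rot: [3.135, -0.0, -2.977]
contact_force: [0.8, 1.4, 1.2]
opening: 0.0645
```

```bash
python3 - <<'E'
from h import *
s=st(); print(s['qpos'],s['qvel']);plan([.5154,-.193,.027],3.308,5)
E
```

```text
t 3.825 pos [ 0.5183 -0.193   0.1146] rot [ 3.1354e+00 -1.0000e-04 -2.9769e+00] F [0.76 1.37 1.21] op 0.0645
[-0.49780975  0.50627875  1.59734674  0.00564293  1.04187393 -2.23617004] [ 3.06198257e-03 -5.79538904e-03 -1.99867401e-03  2.91781128e-05
  6.04515603e-03  7.99752278e-04]
[[0.0006, 0.0001, 0.0175], -0.0]
[[0.0006, 0.0001, 0.0175], -0.0]
[[0.0006, 0.0001, 0.0175], -0.0]
[[0.0006, 0.0001, 0.0175], -0.0]
[[0.0006, 0.0001, 0.0175], -0.0]
```

Request:
{"fn": "carry_out", "kwargs": {
  "targets": [
    [[0.0005, 0, 0.016], 0],
    [[0.0005, 0, 0.016], 0],
    [[0.0005, 0, 0], 0]
  ]
}}

```text
time: 4.2
tool_pos: [0.5164, -0.1932, 0.0805]
tool_rot: [3.135, -0.0, -2.978]
contact_force: [-0.2, 0.1, -0.0]
opening: 0.0645
```

```bash
python3 - <<'E'
from h import *
s=st(); plan([.5154,-.193,.027],3.308,4)
E
```

```text
t 4.2 pos [ 0.5164 -0.1932  0.0805] rot [ 3.1352e+00 -1.0000e-04 -2.9777e+00] F [-0.16  0.07 -0.02] op 0.0645
[[0.0002, 0.0001, 0.0134], -0.001]
[[0.0002, 0.0001, 0.0134], -0.001]
[[0.0002, 0.0001, 0.0134], -0.001]
[[0.0002, 0.0001, 0.0134], -0.001]
```

Request:
{"fn": "carry_out", "kwargs": {
  "targets": [
    [[0, 0, 0.0135], 0],
    [[0, 0, 0.0135], 0],
    [[0.0005, 0, 0.0135], 0],
    [[0, 0, 0.0125], 0],
    [[0, 0, 0], 0]
  ]
}}

```text
time: 4.82
tool_pos: [0.5156, -0.1928, 0.0234]
tool_rot: [3.135, -0.001, -2.978]
contact_force: [-1.0, 0.5, 0.3]
opening: 0.0645
```

Request:
{"fn": "carry_out", "kwargs": {
  "targets": [
    [[0, 0, 0], 0],
    [[0, 0, 0], 0],
    [[0, 0, 0], 0],
    [[0, 0, 0], 0]
  ],
  "fingers": 1,
  "grip_force": 40
}}

```text
time: 5.32
tool_pos: [0.5164, -0.1933, 0.0245]
tool_rot: [3.136, 0.001, -2.978]
contact_force: [-0.1, -0.2, -1.9]
opening: 0.0339
```

```bash
python3 - <<'E'
from h import *
s=st(); snap("wrist","w4.png")
E
```

```text
t 5.325 pos [ 0.5164 -0.1933  0.0245] rot [ 3.1363e+00  1.2000e-03 -2.9777e+00] F [-0.05 -0.18 -1.95] op 0.0339
```

View pics/w4.png

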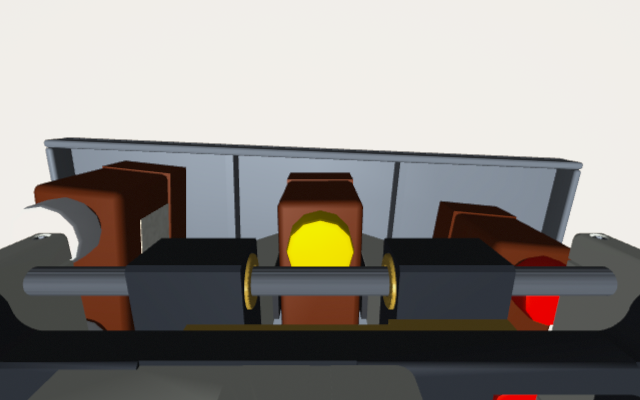

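The fingers have closed on the pack (33.9 mm opening) and it sits centred between them. Now I'll lift it.

Request:
{"fn": "carry_out", "kwargs": {
  "targets": [
    [[0, 0, -0.01], 0],
    [[0, 0, -0.02], 0],
    [[0, 0, -0.025], 0],
    [[0, 0, -0.03], 0],
    [[0, 0, -0.03], 0],
    [[0, 0, -0.015], 0],
    [[0, 0, 0], 0]
  ]
}}

```text
time: 6.25
tool_pos: [0.5153, -0.1932, 0.1609]
tool_rot: [3.135, -0.0, -2.978]
contact_force: [-0.1, -0.3, -2.4]
opening: 0.0338
```

```bash
python3 - <<'E'
from h import *
s=st(); plan([.501,.192,.15],3.1416-.031,10)
E
```

```text
t 6.25 pos [ 0.5153 -0.1932  0.1609] rot [ 3.1348e+00 -1.0000e-04 -2.9778e+00] F [-0.08 -0.28 -2.43] op 0.0338
[[-0.0049, 0.0382, 0.0011], 0.019]
[[-0.0041, 0.0383, 0.0011], 0.019]
[[-0.0034, 0.0384, 0.0011], 0.019]
[[-0.0026, 0.0385, 0.0011], 0.019]
[[-0.0019, 0.0385, 0.0011], 0.019]
[[-0.0011, 0.0385, 0.0011], 0.019]
[[-0.0004, 0.0385, 0.0011], 0.019]
[[0.0004, 0.0385, 0.0011], 0.019]
[[0.0011, 0.0385, 0.0011], 0.019]
[[0.0019, 0.0385, 0.0011], 0.019]
```

Request:
{"fn": "carry_out", "kwargs": {
  "targets": [
    [[-0.005, 0.03, 0], 0.02],
    [[-0.004, 0.038, 0], 0.02],
    [[-0.0035, 0.038, 0], 0.02],
    [[-0.0025, 0.038, 0], 0.02],
    [[-0.002, 0.038, 0], 0.02],
    [[-0.001, 0.038, 0], 0.02],
    [[-0.0005, 0.038, 0], 0.02],
    [[0.0005, 0.03, 0], 0.02],
    [[0, 0.02, 0], 0.01],
    [[0, 0, 0], 0.01]
  ]
}}

```text
time: 7.5
tool_pos: [0.5013, 0.1255, 0.1558]
tool_rot: [3.133, -0.015, 3.118]
contact_force: [-0.8, -0.2, -2.3]
opening: 0.034
```

```bash
python3 - <<'E'
from h import *
s=st(); plan([.501,.192,.14],3.1416-.031,4)
E
```

```text
t 7.5 pos [0.5013 0.1255 0.1558] rot [ 3.1335 -0.0152  3.1178] F [-0.82 -0.23 -2.33] op 0.034
[[0.0005, 0.0166, 0.0039], 0.002]
[[0.0005, 0.0166, 0.0039], 0.002]
[[0.0005, 0.0166, 0.0039], 0.002]
[[0.0005, 0.0166, 0.0039], 0.002]
```

Request:
{"fn": "carry_out", "kwargs": {
  "targets": [
    [[0.0005, 0.015, 0.003], 0],
    [[0.0005, 0.015, 0.003], 0],
    [[0.0005, 0.015, 0.003], 0.005],
    [[0.0005, 0.012, 0.003], 0],
    [[0, 0.005, 0], 0],
    [[0, 0, 0], 0]
  ]
}}

```text
time: 8.25
tool_pos: [0.5002, 0.1906, 0.1423]
tool_rot: [3.134, -0.017, 3.111]
contact_force: [-0.3, 0.3, -1.3]
opening: 0.0341
```

```bash
python3 - <<'E'
from h import *
s=st(); eyes.read_camera("top"); snap("side","s5.png"); ci=eyes.camera_info("wrist"); im=snap("wrist","w5.png"); s=st()
plan([.501,.192,.09],3.1416-.031,4)
import cv2
cv2.imwrite('pics/s5c.png',cv2.resize(cv2.imread('pics/s5.png')[130:290,290:450],None,fx=4,fy=4,interpolation=cv2.INTER_CUBIC)[:600])
E
```

```text
t 8.25 pos [0.5002 0.1906 0.1423] rot [ 3.1344 -0.0174  3.1114] F [-0.3   0.34 -1.29] op 0.0341
t 8.4 pos [0.5003 0.1899 0.1424] rot [ 3.1344 -0.0173  3.1104] F [ 0.67  0.58 -1.8 ] op 0.0339
[[-0.0002, 0.0005, 0.0131], -0.0]
[[-0.0002, 0.0005, 0.0131], -0.0]
[[-0.0002, 0.0005, 0.0131], -0.0]
[[-0.0002, 0.0005, 0.0131], -0.0]
```

View pics/w5.png

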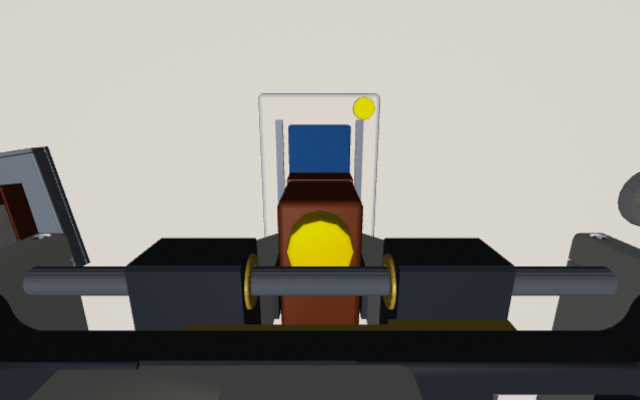

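View pics/s5c.png

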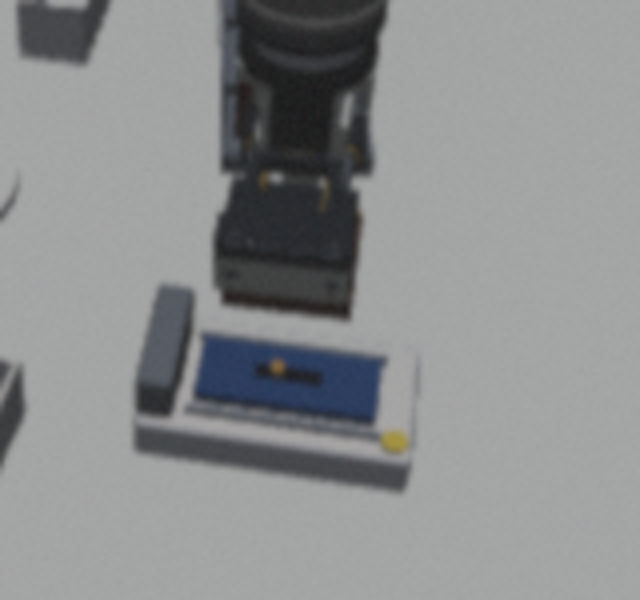

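In the wrist view the pack edges (278–362) are centred on the pad (289–350), so it is lined up across. The side view shows the pin at (359.5,221), which I'll use as a third check before going down.

```bash
python3 - <<'E'
from h import *
ci=eyes.camera_info("side"); print(ray(ci,290+278/4-.4,130+365/4-.4,.053))
s=st(); plan([.5025,.1915,.082],3.1416-.031,4)
E
```

```text
[0.50425554 0.19067488 0.053     ]
t 8.4 pos [0.5003 0.1899 0.1424] rot [ 3.1344 -0.0173  3.1104] F [ 0.67  0.58 -1.8 ] op 0.0339
[[-0.0005, 0.0004, 0.0151], -0.0]
[[-0.0005, 0.0004, 0.0151], -0.0]
[[-0.0005, 0.0004, 0.0151], -0.0]
[[-0.0005, 0.0004, 0.0151], -0.0]
```

Request:
{"fn": "carry_out", "kwargs": {
  "targets": [
    [[-0.001, 0.0005, 0.014], 0],
    [[-0.001, 0.0005, 0.014], 0],
    [[-0.001, 0.0005, 0.014], 0],
    [[-0.001, 0, 0.01], 0],
    [[0, 0, 0], 0]
  ]
}}

```text
time: 9.02
tool_pos: [0.5031, 0.1907, 0.0856]
tool_rot: [3.135, -0.019, 3.109]
contact_force: [-0.6, -0.8, -1.8]
opening: 0.0338
```

```bash
python3 - <<'E'
from h import *
s=st(); plan([.504,.1915,.074],3.1416-.031,1)
E
```

```text
t 9.025 pos [0.5031 0.1907 0.0856] rot [ 3.1351 -0.0194  3.1089] F [-0.56 -0.78 -1.84] op 0.0338
[[-0.0009, 0.0008, 0.0116], -0.002]
```

Request:
{"fn": "carry_out", "kwargs": {
  "targets": [
    [[-0.0005, 0.0005, 0.005], 0],
    [[0, 0.0005, 0.004], 0],
    [[0, 0, 0.003], 0],
    [[0, 0, 0.002], 0]
  ]
}}

```text
time: 9.52
tool_pos: [0.5042, 0.1921, 0.0716]
tool_rot: [3.135, -0.017, 3.109]
contact_force: [-0.5, -0.5, -1.9]
opening: 0.0334
```

```bash
python3 - <<'E'
from h import *
s=st(); plan([.504,.1915,.074],3.1416-.031,1)
E
```

```text
t 9.525 pos [0.5042 0.1921 0.0716] rot [ 3.1345 -0.0173  3.1091] F [-0.53 -0.48 -1.93] op 0.0334
[[0.0002, -0.0006, -0.0024], -0.002]
```

The underside is already at about 51 mm with no contact, so the pack seems to be entering the pocket. I'll keep going slowly.

Request:
{"fn": "carry_out", "kwargs": {
  "targets": [
    [[0, 0, 0.002], 0],
    [[0, 0, 0.002], 0],
    [[0, 0, 0.0015], 0],
    [[0, 0, 0], 0]
  ]
}}

```text
time: 10.02
tool_pos: [0.5042, 0.1922, 0.0661]
tool_rot: [3.134, -0.017, 3.109]
contact_force: [-0.5, 0.4, -0.9]
opening: 0.0339
```

```bash
python3 - <<'E'
from h import *
st()
E
```

```text
t 10.025 pos [0.5042 0.1922 0.0661] rot [ 3.1344 -0.0167  3.1091] F [-0.5   0.38 -0.86] op 0.0339
```

The pack has dropped over the pin (underside about 45.6 mm). I'll raise the grip and press down.

Request:
{"fn": "carry_out", "kwargs": {
  "targets": [
    [[0, 0, 0], 0],
    [[0, 0, 0.002], 0],
    [[0, 0, 0.002], 0],
    [[0, 0, 0.002], 0],
    [[0, 0, 0.002], 0]
  ],
  "grip_force": 58
}}

```text
time: 10.65
tool_pos: [0.5043, 0.1922, 0.0609]
tool_rot: [3.134, -0.014, 3.109]
contact_force: [-4.7, -0.1, 8.7]
opening: 0.0338
```

```bash
python3 - <<'E'
from h import *
st()
E
```

```text
t 10.65 pos [0.5043 0.1922 0.0609] rot [ 3.1343 -0.0145  3.1094] F [-4.72 -0.13  8.67] op 0.0338
```

Request:
{"fn": "carry_out", "kwargs": {
  "targets": [
    [[0.0005, 0, 0.002], 0],
    [[0.0005, 0, 0.003], 0],
    [[0.0005, 0, 0.003], 0],
    [[0, 0, 0.003], 0]
  ]
}}

```text
time: 11.15
tool_pos: [0.5043, 0.1923, 0.0583]
tool_rot: [3.134, -0.007, 3.11]
contact_force: [-11.6, -3.6, 28.1]
opening: 0.0337
```

```bash
python3 - <<'E'
from h import *
st()
E
```

```text
t 11.15 pos [0.5043 0.1923 0.0583] rot [ 3.1341 -0.0067  3.1104] F [-11.57  -3.58  28.08] op 0.0337
```

Request:
{"fn": "carry_out", "kwargs": {
  "targets": [
    [[0.0005, 0, 0.0025], 0],
    [[0.0005, 0, 0.0025], 0],
    [[0.0005, 0, 0.0025], 0]
  ]
}}

```text
time: 11.52
tool_pos: [0.5041, 0.1922, 0.0584]
tool_rot: [3.134, 0.0, 3.111]
contact_force: [-6.5, -2.0, 21.1]
opening: 0.0336
```

```bash
python3 - <<'E'
from h import *
st(); snap("side","s6.png"); snap("wrist","w6.png"); snap("top","t6.png"); 
for _ in range(6): eyes.read_camera("top")
st()
cv2.imwrite('pics/s6c.png',cv2.resize(cv2.imread('pics/s6.png')[130:280,280:450],None,fx=4,fy=4,interpolation=cv2.INTER_CUBIC))
E
```

```text
t 11.525 pos [0.5041 0.1922 0.0584] rot [3.1336e+00 3.0000e-04 3.1109e+00] F [-6.47 -1.97 21.11] op 0.0336
t 11.975 pos [0.5041 0.1922 0.0584] rot [3.1336e+00 1.0000e-04 3.1108e+00] F [-6.03 -1.69 20.58] op 0.0337
```

View pics/s6c.png

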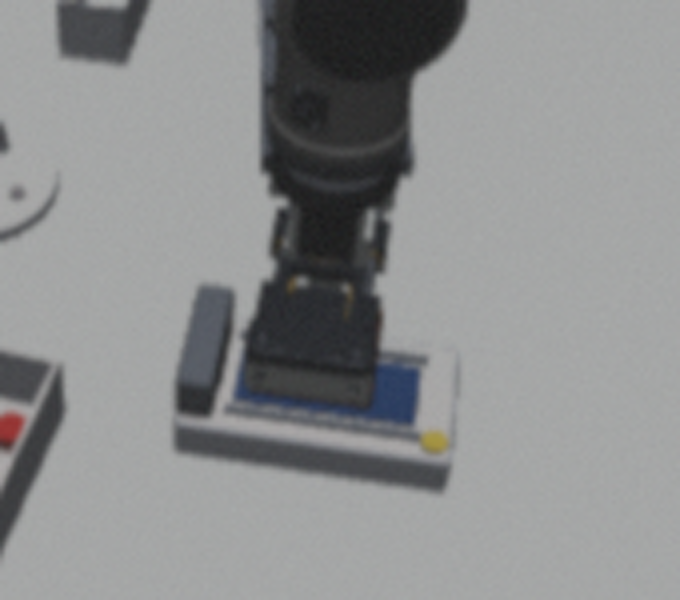

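View pics/w6.png

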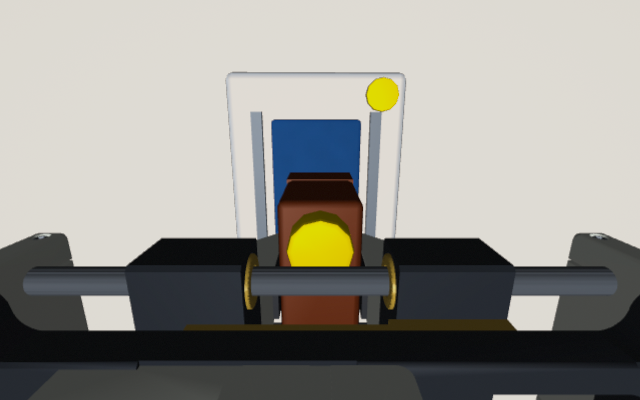

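View pics/t6.png

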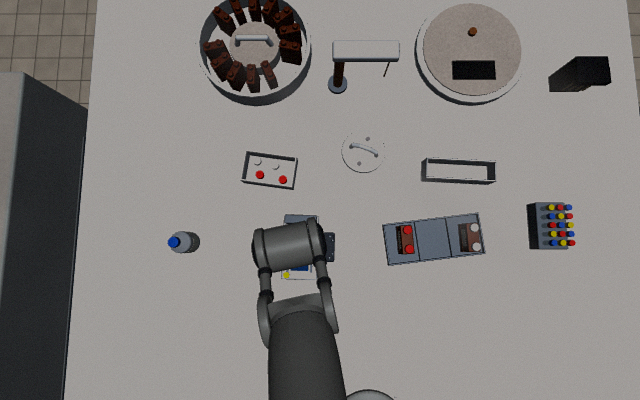

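The wrist view shows the caps at the same pixels as before pressing (about 320,240), so the pack hasn't slipped in the fingers. The top view shows the red and white packs and the other objects where they were. The push holds steady at about 20 N, so I'll hand in.

```bash
python3 - <<'E'
from h import *
st(); order.hand_in()
E
```

```text
t 11.975 pos [0.5041 0.1922 0.0584] rot [3.1336e+00 1.0000e-04 3.1108e+00] F [-6.03 -1.69 20.58] op 0.0337
the job is handed in; nothing more can be done
```

I handed the job in at 12 s, with the yellow-capped pack over the pin, pressed down and still held. The hand-in gave no verdict, so the figures below are from my own last checks.

- **Finding the pin:** the three views put it at x = 0.501, 0.503 and 0.504 m, a spread of 3 mm. I aimed at the middle, and the pack dropped over the pin without having to search along the pad.
- **Pressed down:** the tool stands at z = 58.4 mm, which puts the pack's underside at about 38 mm, the fully-down height. The pad itself has no readout, so its depression is worked out from that height.
- **Push:** the downward force held steady at about 20.6 N for 0.45 s, above the 13 N needed. About 6 N of sideways load along the pad remained.
- **Hold:** the fingers were 33.7 mm apart on the 34 mm pack at a 58 N grip setting. The wrist view showed no slip, and the tool's tilt was about 0.01 rad.
- **Surroundings:** by eye in the last top view, the red and white packs and the loose objects had not moved.

Two things went off plan on the way. My first twist went the wrong way because of a sign mistake, and fast moves drifted by up to about 10 mm; I corrected both before touching anything.

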